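# Turn the moistener bottle over into the paper-tape dispenser

## Robot

A 6-joint arm with a two-finger parallel gripper is mounted at the origin on a cart in front of the work surface, level with it; the furniture and walls round the work are solid. World frame = base frame: x ahead of the robot, y to its left, z up, the work surface at z = 0. Lengths are in m, angles in degrees, forces in N, time in s.
With the tool pointing down it reaches from about 0.375 to 0.9 m from the base axis. Payload 3.1 kg.
Tool frame: the origin (TCP) lies at the very end of the fingers, on their centre line; the grasp point (between the pads) lies 19 mm behind it (bot.hold_point_z is the z of the grasp point in the tool frame, in m); z points along the fingers, y is the line along which they close (so a half turn about z gives the same grasp; the last joint's range is limited). The gripper opens to 87 mm and grips with 3 to 60 N. Pads are 19 mm wide; open, the fingers measure 117 mm over their backs; the gripper's body (75 mm by 190 mm) begins 51 mm behind the grasp point.
Start: joints at [-76.06, 30.224, 82.088, -0, 67.689, -10.227], TCP at [0.256, -0.57, 0.223] pointing down, gripper open.
Joint ranges: [-176.69, 176.69], [-43.24, 126.21], [12.49, 139.97], [-82, 262], [0, 151.66], [-163.58, 163.58]. Speed limits (degrees/s): [159.86, 159.86, 180, 180, 180, 180].

## Interface

Orientations are given as a 3x3 rotation matrix whose columns are the frame's x, y, z axes.
In Python, from rig import bot, capture, camera_model gives the robot as it stands.
- The arm moves only by the tool apply_moves, never from a script. Its argument "plan" is text: rows parted by semicolons, each of 6 numbers parted by spaces: the shift along the tool's x, y, z in units of 0.05 m (1.0 is 0.05 m), then the turn, a rotation vector about the tool's x, y, z in units of 360 degrees (1.0 is 360 degrees). In form: dx dy dz ax ay az; .... A call has 1 to 10 rows; each row shifts and turns the commanded pose from where the row before left it, along the tool's axes as they then stand; what a row does not reach is not made up. A row lasts 1/12 s, in which the tool goes at most 41.7 mm and 7.16 degrees, less where a joint would pass 70% of its speed; a pose out of reach is approached as far as the arm can. A call with a number of a shift or a turn outside -1 to 1 is refused whole. A call with a gripper value outside its range is refused whole. "gripper" is the gripper command: -1 is shut, 1 is fully open, values between are in proportion, set as the call begins (left out, the last holds). The fingers move at their own pace and stop on an object; the grip force is fixed at half the most. Time passes only in rows, so rows that do not move let the fingers close. It gives the time, the measured TCP pose, the force, the opening and the grip force at its end, in the units of the state.
- bot.read_state(): the state, without advancing time (a new reading comes with each control period).
- capture(name): name is "side" or "top" or "wrist"; returns the picture (480x640x3 uint8, red, green, blue); there is no depth.
- camera_model(name): a dict with "vertical_fov" (degrees; the focal length in pixels is half the picture's height over the tangent of half this angle, whatever the lens; pixels are square), "cx", "cy" (the principal point, pixels), "position" and "rotation" of the camera in the world; the wrist camera has in their place "hand_eye" (4x4, takes a point from camera to tool coordinates, whose origin is the TCP and whose axes are the flange's). Camera axes: x right, y down, z forward; pixel columns grow to the right and rows downward; lengths in m; the calibration is good to about 2 mm. A picture is of the moment at which its call begins: read the wrist's pose just before it. camera_model takes no time and is no camera call.
- bot.hand_in(): hands the job in; it is judged then, once.
The state is a dict: "time_s": time; "joint_positions": joint angles; "qvel": joint speeds; "tau": joint torques, N m; "position": TCP position; "tcp_rot": TCP orientation; "force": force on the tool from outside, world axes, zero at the start; "moment": the same for the moment, N m; "opening": opening from 0.0 (shut) to 1.0 (fully open); "grasp_force": force on a finger pad.
Only numpy, scipy, OpenCV 4.12 (cv2) and the standard library are available. Lean on these libraries where they do the work, as an engineer would, in place of code of your own. Each camera call takes 0.05 s, during which the arm holds its last target. There are 200 camera calls.

## Task

The paper-tape dispenser stands without its moistener bottle: turn the square bottle over, set it cap down in the well on top of the dispenser, and push it down against the stiff valve until it is fully home, its shoulders flush on the rim of the well. Let go of it there, and leave the tape rolls, the stamp and the ink pad where they are.

Things in the scene. Friction and masses are not known exactly. Their poses are not given: they have to be found in the camera images.
- bottle_mid (a point): Centre of the moistener bottle's square body; white plastic, blue label band, 48 x 48 mm, 64 mm long, about 0.15 kg. 32 mm from its flat base and 32 mm from its shoulders, where the square body ends. z runs from base to cap (up at the start: it stands on its base); x and y are square to its flat sides. Lying on a side it does not roll and this point is 24 mm up.
- well (a point): Centre of the well's flat rim, 64 mm over the table (62 mm ahead of the dispenser's origin; axes as the dispenser's). The well is an upright square hole 40 mm wide. A flared square collar on the rim, 54 mm inside at its foot, about 65 mm at its lip 16 mm higher, takes the bottle's body with its sides square to the dispenser's, in any quarter turn. Home, the shoulders rest on the rim.
- valve_plunger (a joint): Travel of the grey valve plunger down in the well: 0 m = up, its face 6 mm below the rim; it slides straight down, 0.010 m when the bottle is home. Stiff: the bottle's weight does not move it; it takes 8 N and a further 1.5 N for each 10 mm/s, and stays where it is pushed. A bottle just set down on it stands 10 mm too high.
- washi_green_mid (a point): Centre of a green roll of paper tape lying flat, 48 mm across, 15 mm high; to be left alone.
- washi_coral_mid (a point): Centre of a coral roll of paper tape lying flat, 48 mm across, 15 mm high; to be left alone.
- red_stamp_mid (a point): Centre of a red-handled hand stamp standing upright, 24 x 36 mm, 66 mm high; to be left alone.
- ink_pad_mid (a point): Centre of a dark green tin ink pad lying flat, 65 x 96 mm, 14 mm high; to be left alone.
- bottle: The same bottle; this origin is the centre of its flat base, z towards the cap. Over all it is 80 mm long: beyond the 64 mm body a short neck and a round blue valve cap, 31 mm across, whose end is 48 mm from bottle_mid.
- dispenser: Fixed dark green tape dispenser, 290 x 112 mm; origin under its centre, x from its front to its rear, z up. At its rear a brown paper roll 104 mm across (axle 83 mm behind the origin, 73 mm up; top 125 mm up); ahead of it a black tank, 84 x 84 mm, with the well.
Things that resemble listed ones, but are neither listed nor needed, are in the scene too. There is more than one size of the bottle; the one meant has the size given above.

How it is judged (in metres and radians):
On the way:
1. the bottle has been turned over, cap down within about 15 degrees of plumb, over or in the well but not yet pushed home (angle between bottle_mid's own z axis and vertical above 2.88 rad and z of bottle_mid in the frame of well above 0.038 m and value of joint valve_plunger below 0.003 m), for 0.1 s.
At the end, for the whole second after the job is handed in: The bottle stands still, cap down and plumb within 3.5 degrees, in the well: its axis within 7 mm of the well's, its body's centre no more than 34.5 mm above the rim (shoulders within 2.5 mm of the rim), the plunger pushed at least 7.5 mm down (angle between bottle_mid's own z axis and vertical above 3.08 rad and horizontal distance between bottle_mid and well below 0.007 m and z of bottle_mid in the frame of well between 0.028 and 0.0345 m and value of joint valve_plunger above 0.0075 m and linear speed of bottle below 0.02 m/s); the robot touches nothing.
It fails at once if the green tape roll is moved more than 20 mm (distance of washi_green_mid from where it was at the start of the episode above 0.02 m).
It fails at once if the coral tape roll is moved more than 20 mm (distance of washi_coral_mid from where it was at the start of the episode above 0.02 m).
It fails at once if the stamp is moved more than 20 mm (distance of red_stamp_mid from where it was at the start of the episode above 0.02 m).
It fails at once if the ink pad is moved more than 20 mm (distance of ink_pad_mid from where it was at the start of the episode above 0.02 m).
It also fails if it takes over 58 s, if anything falls off the work surface, if the arm or the gripper's body presses on something with over 40 N, if the wrist force passes 120 N, or if a joint passes its speed limit or range.

## Working session

There is one attempt and no reset: what is moved stays moved. The work goes in short steps, Python scripts to look and compute and a tool call to move; the robot and the scene stay as the last step left them, time stands still between calls to the robot, and variables do not carry over. Pictures are saved under pics/ and viewed, at most 10 in all, crops included, and the job is handed in when it is done.

Besides the shell and the picture viewer there is one more tool, called after ">>>" as name(argument=value, ...), one argument or row to a line, values as JSON. apply_moves: Moves the arm, as the interface text tells. Its arguments: {"type":"object","properties":{"plan":{"type":"string"},"gripper":{"type":"number"}},"required":["plan"]}

```bash
ls; mkdir -p pics
python3 - <<'E'
from rig import bot,capture,camera_model
import cv2
for n in ("side","top","wrist"):
    cv2.imwrite(f"pics/{n}0.png",capture(n)[:,:,::-1])
    m=camera_model(n); print(n,m)
s=bot.read_state(); print(s, bot.hold_point_z)
E
```

```text
pics
side {'vertical_fov': 42.244857281986185, 'cx': 322.5906740513801, 'cy': 237.79533081489214, 'position': array([ 0.530843  , -1.05590293,  0.68532496]), 'rotation': array([[ 0.99851736, -0.01622401,  0.05196025],
       [-0.05321936, -0.49150675,  0.86924612],
       [ 0.01143616, -0.87072263, -0.49164145]])}
top {'vertical_fov': 56.71212267662358, 'cx': 322.1127821172905, 'cy': 240.47373748666357, 'position': array([0.40944576, 0.02131211, 1.01551306]), 'rotation': array([[ 1.26930231e-04, -9.79337802e-01,  2.02231190e-01],
       [-9.99999975e-01, -1.61345384e-04, -1.53692445e-04],
       [ 1.83145890e-04, -2.02231165e-01, -9.79337798e-01]])}
wrist {'vertical_fov': 66.26863880626804, 'cx': 315.08664257610593, 'cy': 239.39840785246562, 'hand_eye': array([[-3.17663538e-04, -9.65162555e-01, -2.61650800e-01,
         7.22193845e-02],
       [ 9.99999672e-01, -5.01602003e-04,  6.36206871e-04,
        -9.57041721e-04],
       [-7.45287614e-04, -2.61650512e-01,  9.65162398e-01,
        -1.61783028e-01],
       [ 0.00000000e+00,  0.00000000e+00,  0.00000000e+00,
         1.00000000e+00]])}
{'time_s': 0.15, 'joint_positions': array([-7.60599905e+01,  3.02665764e+01,  8.21370449e+01, -5.20335383e-04,
        6.76897981e+01, -1.02284565e+01]), 'qvel': array([-0.10983689, -0.17790896, -0.13303902, -0.01666674,  0.03127822,
       -0.06190166]), 'tau': array([ 1.67931498e-04, -4.40430379e+01, -1.76842475e+01,  6.33542729e-02,
        5.53112186e-02, -1.06880077e-04]), 'position': array([ 0.25576899, -0.56967808,  0.22181185]), 'tcp_rot': array([[ 9.12344231e-01,  4.09423795e-01, -4.00945801e-04],
       [ 4.09423895e-01, -9.12342905e-01,  1.58043332e-03],
       [ 2.81266951e-04, -1.60605601e-03, -9.99998671e-01]]), 'force': array([ 0.50149262, -0.12746467, -0.26336146]), 'moment': array([-0.00498397, -0.00188296,  0.02996414]), 'grasp_force': 0.0, 'opening': 0.9966303106083353} -0.0187
```

View pics/top0.png

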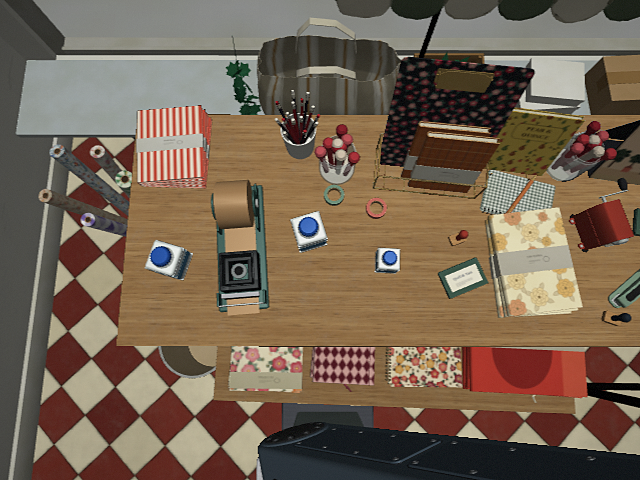

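View pics/side0.png

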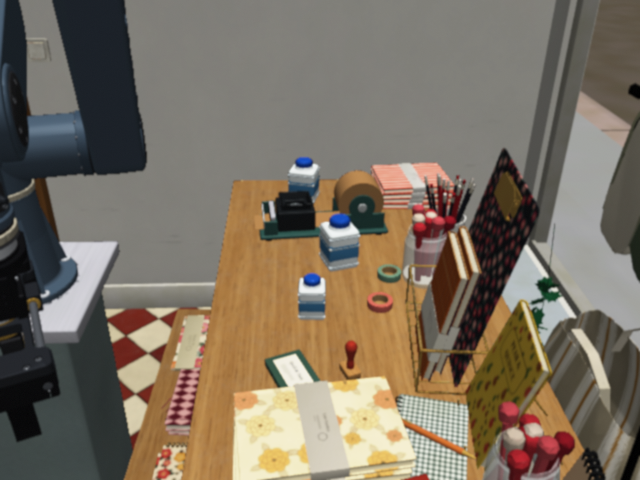

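Top view: three bottles at about (168,258), (309,229) and (388,258). The smallest, at (388,258), is about 24 px wide, which matches 48 mm. The well is at about (238,270), with the roll behind it at (235,203). The rolls, stamp and ink pad all sit away from the bottle-to-dispenser path. I'll enlarge both spots to get exact poses.

```bash
cat > h.py <<'E'
import numpy as np, cv2
from rig import bot,capture,camera_model
def K(n):
    m=camera_model(n); return m,240/np.tan(np.radians(m['vertical_fov']/2))
def cam(n):
    m,f=K(n)
    if n!='wrist': return m,f,np.array(m['rotation']),np.array(m['position'])
    s=bot.read_state(); H=np.array(m['hand_eye']); R=np.array(s['tcp_rot'])
    return m,f,R@H[:3,:3],R@H[:3,3]+s['position']
def unproj(n,u,v,z):
    m,f,R,p=cam(n); d=R@np.array([(u-m['cx'])/f,(v-m['cy'])/f,1]); return p+d*(z-p[2])/d[2]
def proj(n,P):
    m,f,R,p=cam(n); c=R.T@(np.array(P)-p); return f*c[0]/c[2]+m['cx'],f*c[1]/c[2]+m['cy']
E
python3 - <<'E'
import cv2,numpy as np
from h import *
im=cv2.imread("pics/top0.png")
a=cv2.resize(im[230:290,360:420],None,fx=6,fy=6,interpolation=cv2.INTER_CUBIC)
b=cv2.resize(im[180:320,205:280],None,fx=4,fy=4,interpolation=cv2.INTER_CUBIC)
c=np.zeros((560,680,3),np.uint8); c[:360,:360]=a; c[:,370:670]=b
cv2.imwrite("pics/crop1.png",c)
# top-face estimate of blue cap centres
hsv=cv2.cvtColor(im,cv2.COLOR_BGR2HSV)
m=cv2.inRange(hsv,(105,150,80),(125,255,255)); n,_,st,ce=cv2.connectedComponentsWithStats(m)
for i in range(1,n):
    if st[i,4]>60: print(ce[i],st[i],unproj("top",*ce[i],0.077))
print(unproj("top",238,270,.064))
E
```

```text
[308.01838235 225.89338235] [299 217  19  19 272] [0.63554435 0.05174975 0.077     ]
[159.92013889 255.63194444] [150 246  20  20 288] [0.57006923 0.36822522 0.077     ]
[389.50704225 257.19014085] [383 251  14  14 142] [ 0.56676826 -0.12296231  0.077     ]
[0.5409219  0.20243957 0.064     ]
```

View pics/crop1.png

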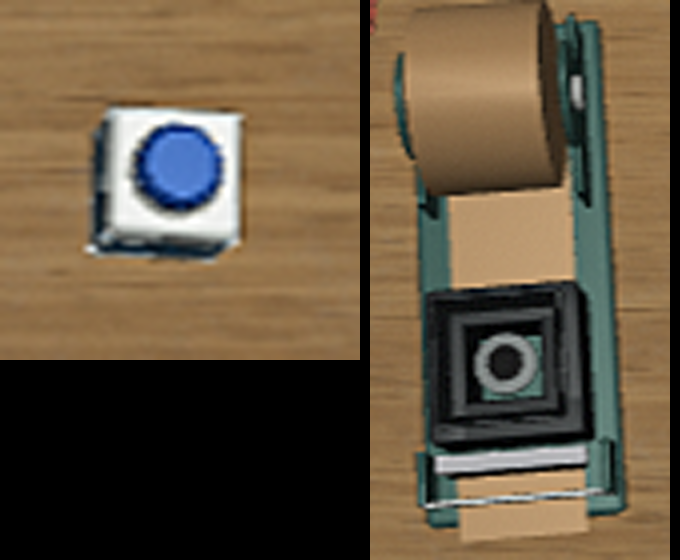

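The left crop shows the bottle's shoulder face with top corners at (108,107) and (243,116), so it is turned a few degrees. The right crop shows the collar lip corners at (427,292), (580,282), (592,438) and (435,445), and the plunger ring at (506,363).

Run:
```python
from h import *
A=lambda p:(360+p[0]/6-.4,230+p[1]/6-.4)
B=lambda p:(205+(p[0]-370)/4-.4,180+p[1]/4-.4)
def rep(n,ps,f,z):
    P=np.array([unproj("top",*f(p),z)[:2] for p in ps]); print(n,P.mean(0).round(4))
    for i in range(len(P)):
        d=P[(i+1)%len(P)]-P[i]; print("  len %.4f ang %.1f"%(np.hypot(*d),np.degrees(np.arctan2(d[1],d[0]))))
rep("bottle top",[(108,107),(243,116),(238,240),(103,233)],A,.064)
rep("cap",[(179,167)],A,.08)
rep("lip",[(427,292),(580,282),(592,438),(435,445)],B,.080)
rep("hole rim",[(463,325),(553,318),(558,405),(468,412)],B,.064)
rep("plunger",[(506,363)],B,.058)
rep("base right",[(600,20),(622,512)],B,.01)
rep("base front",[(430,527),(622,514)],B,.01)
```

```text
bottle top [ 0.566  -0.1225]
  len 0.0490 ang -93.9
  len 0.0454 ang 175.7
  len 0.0485 ang 87.0
  len 0.0462 ang -3.7
cap [ 0.5657 -0.1223]
  len 0.0000 ang 0.0
lip [0.5377 0.1968]
  len 0.0817 ang -86.2
  len 0.0837 ang -174.0
  len 0.0824 ang 92.6
  len 0.0819 ang 5.6
hole rim [0.5392 0.1987]
  len 0.0487 ang -85.5
  len 0.0474 ang -174.9
  len 0.0482 ang 94.5
  len 0.0474 ang 5.7
plunger [0.541  0.2023]
  len 0.0000 ang 0.0
base right [0.6079 0.1533]
  len 0.2894 ang -176.0
  len 0.2894 ang 4.0
base front [0.4589 0.1967]
  len 0.1074 ang -86.2
  len 0.1074 ang 93.8
```

```bash
cat >> h.py <<'E'
from scipy.linalg import logm,expm
from scipy.spatial.transform import Rotation as Ro
def orient(yaw,tilt):
    """tool y along yaw dir; tool z tilted `tilt` deg from down towards -y (right)"""
    a,t=np.radians([yaw,tilt]); xb=np.array([np.cos(a),np.sin(a),0]); yb=np.array([-np.sin(a),np.cos(a),0])
    z=-np.sin(t)*yb-np.cos(t)*np.array([0,0,1.]); return np.c_[np.cross(xb,z),xb,z]
def T(R,p):
    M=np.eye(4); M[:3,:3]=R; M[:3,3]=p; return M
def tcp(G,R,back=0): return np.array(G)+R[:,2]*(0.0187-back)
def now():
    s=bot.read_state(); return T(Ro.from_matrix(s['tcp_rot']).as_matrix(),s['position'])
def row(A,B,n=None,deg=6.0,mm=36.):
    D=np.linalg.inv(A)@B; r=Ro.from_matrix(D[:3,:3]).magnitude()*57.3
    if n is None: n=int(np.ceil(max(r/deg,np.linalg.norm(D[:3,3])*1000/mm,1)))
    X=np.real(logm(D))/n; E=expm(X); w=Ro.from_matrix(E[:3,:3]).as_rotvec()/(2*np.pi)
    print(n,"rows:",*(f"{v:.4f}" for v in np.r_[E[:3,3]/.05,w])); return B
E
python3 - <<'E'
from h import *
A=now(); R=orient(-4,30); G=[.566,-.1225,.036]
M=row(A,T(orient(-4,0),[.5,-.14,.26]))
P=row(M,T(R,tcp(G,R,.15)))
Q=row(P,T(R,tcp(G,R)))
print(P[:3,3],Q[:3,3])
E
```

```text
14 rows: 0.7350 -0.0969 -0.0543 -0.0000 -0.0000 -0.0123
6 rows: 0.3691 0.2154 0.2990 0.0000 -0.0139 0.0000
5 rows: 0.0000 -0.0000 0.6000 -0.0000 0.0000 -0.0000
[ 0.57057951 -0.05700992  0.14970914] [ 0.56534778 -0.13182722  0.01980532]
```

>>> apply_moves(
  plan="0.735 -0.097 -0.054 0 0 -0.0123; 0.735 -0.097 -0.054 0 0 -0.0123; 0.735 -0.097 -0.054 0 0 -0.0123; 0.735 -0.097 -0.054 0 0 -0.0123; 0.735 -0.097 -0.054 0 0 -0.0123; 0.735 -0.097 -0.054 0 0 -0.0123; 0.735 -0.097 -0.054 0 0 -0.0123; 0.735 -0.097 -0.054 0 0 -0.0123; 0.735 -0.097 -0.054 0 0 -0.0123; 0.735 -0.097 -0.054 0 0 -0.0123",
  gripper=1,
)

```text
time_s: 0.98
position: [0.4813, -0.2851, 0.2494]
tcp_rot: [[0.364, 0.932, 0.0], [0.932, -0.364, 0.0], [0.0, 0.0, -1.0]]
force: [0.2, 0.3, 0.2]
opening: 0.998
grasp_force: 0.0
```

>>> apply_moves(
  plan="0.735 -0.097 -0.054 0 0 -0.0123; 0.735 -0.097 -0.054 0 0 -0.0123; 0.735 -0.097 -0.054 0 0 -0.0123; 0.735 -0.097 -0.054 0 0 -0.0123",
)

```text
time_s: 1.32
position: [0.4998, -0.1385, 0.2603]
tcp_rot: [[0.063, 0.998, 0.0], [0.998, -0.063, 0.0], [0.0, 0.0, -1.0]]
force: [0.1, -0.7, -0.2]
opening: 1.0
grasp_force: 0.0
```

Run:
```python
from h import *
s=bot.read_state(); print(s['time_s'],s['position'],s['joint_positions'].round(1),s['force'])
im=capture("wrist")[:,:,::-1]; cv2.imwrite("pics/w1.png",im)
print(proj("wrist",[.566,-.1225,.064]),proj("wrist",[.5405,.2015,.064]))
R=orient(-4,30); G=[.566,-.1225,.036]
P=row(now(),T(R,tcp(G,R,.15)))
```

```text
1.3167 [ 0.49976934 -0.13847228  0.26025976] [-27.9  19.4  94.6   0.   66.  -24.2] [ 0.1377941  -0.66163998 -0.23494767]
(np.float64(383.4910527375249), np.float64(204.00860000195223)) (np.float64(345.883187689288), np.float64(-216.17534108167823))
6 rows: 0.3382 0.2268 0.3083 0.0000 -0.0141 0.0004
```

View pics/w1.png

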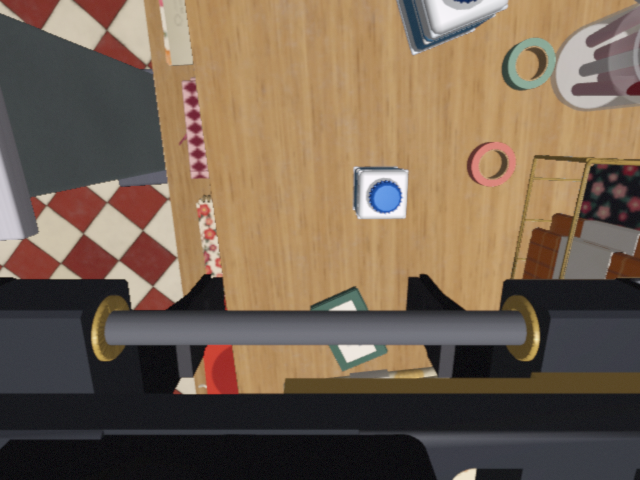

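The wrist view shows the bottle's shoulder face centred at about (383,194) and its cap at (386,197), roughly square to the tool. The prediction was (383,204), so I'll refine.

Run:
```python
from h import *
print(unproj("wrist",383,194,.064),unproj("wrist",386,197,.08), unproj("top",389.5,257.2,.08))
im=cv2.imread("pics/w1.png"); m=cv2.inRange(cv2.cvtColor(im,cv2.COLOR_BGR2HSV),(105,150,60),(125,255,255)); 
n,_,st,ce=cv2.connectedComponentsWithStats(m)
for i in range(1,n):
    if st[i,4]>200: print(ce[i],st[i],unproj("wrist",*ce[i],.078))
m,f,R,p=cam("wrist");print(p)
G=[.566,-.118,.036];R=orient(-4,30)
P=row(now(),T(R,tcp(G,R,.15)))
```

```text
[ 0.56561339 -0.11259213  0.064     ] [ 0.56556688 -0.11320237  0.08      ] [ 0.56624408 -0.12248547  0.08      ]
[384.40229885 195.75862069] [370 181  31  32 348] [ 0.56444473 -0.11225635  0.078     ]
[ 0.50233772 -0.05955467  0.42277677]
6 rows: 0.3530 0.2259 0.3050 0.0000 -0.0141 0.0004
```

Run:
```python
from h import *
print(now()[:3,3])
G=[.566,-.121,.036];R=orient(-4,30)
P=row(now(),T(R,tcp(G,R,.15)))
```

```text
[ 0.49804711 -0.13122913  0.26050702]
6 rows: 0.3432 0.2265 0.3072 0.0000 -0.0141 0.0004
```

>>> apply_moves(
  plan="0.343 0.227 0.307 0 -0.0141 0.0004; 0.343 0.227 0.307 0 -0.0141 0.0004; 0.343 0.227 0.307 0 -0.0141 0.0004; 0.343 0.227 0.307 0 -0.0141 0.0004; 0.343 0.227 0.307 0 -0.0141 0.0004; 0.343 0.227 0.307 0 -0.0141 0.0004; 0 0 0 0 0 0; 0 0 0 0 0 0",
)

```text
time_s: 2.03
position: [0.5722, -0.0646, 0.146]
tcp_rot: [[0.066, 0.997, -0.042], [0.86, -0.078, -0.505], [-0.507, -0.003, -0.862]]
force: [0.0, -0.0, 0.6]
opening: 1.001
grasp_force: 0.0
```

Run:
```python
from h import *
s=bot.read_state(); print(s['time_s'],s['position'],s['joint_positions'].round(1))
G=[.566,-.121,.036];R=orient(-4,30)
print(tcp(G,R,.15))
im=capture("wrist")[:,:,::-1]; m=cv2.inRange(cv2.cvtColor(im,cv2.COLOR_BGR2HSV),(105,150,60),(125,255,255)); 
n,_,st,ce=cv2.connectedComponentsWithStats(m)
for i in range(1,n):
    if st[i,4]>150: print(ce[i],st[i],unproj("wrist",*ce[i],.078))
P=row(now(),T(R,tcp(G,R)))
```

```text
2.0333 [ 0.57217309 -0.06460223  0.14598069] [ -2.1  36.6  92.7 -36.6  58.1  24.2]
[ 0.57057951 -0.05550992  0.14970914]
[452.95302013  15.69255353] [ 401    0  114   42 3129] [0.63816585 0.02986678 0.078     ]
[315.52741514 260.78851175] [ 295  244   42   35 1149] [ 0.56885625 -0.12001732  0.078     ]
4 rows: 0.0437 -0.0128 0.7178 -0.0002 0.0003 -0.0004
```

>>> apply_moves(
  plan="0.03 0 0.48 0 0 0; 0.03 0 0.48 0 0 0; 0.03 0 0.48 0 0 0; 0.03 0 0.48 0 0 0; 0.03 0 0.48 0 0 0; 0.03 0 0.48 0 0 0; 0 0 0 0 0 0; 0 0 0 0 0 0",
)

```text
time_s: 2.75
position: [0.5682, -0.1332, 0.022]
tcp_rot: [[0.076, 0.996, -0.039], [0.859, -0.085, -0.505], [-0.507, 0.005, -0.862]]
force: [-0.5, -0.0, -0.2]
opening: 1.001
grasp_force: 0.0
```

>>> apply_moves(
  plan="0 0 0 0 0 0; 0 0 0 0 0 0; 0 0 0 0 0 0; 0 0 0 0 0 0; 0 0 0 0 0 0; 0 0 0 0 0 0; 0 0 0 0 0 0; 0 0 0 0 0 0; 0 0 0 0 0 0; 0 0 0 0 0 0",
  gripper=-1,
)

```text
time_s: 3.58
position: [0.5683, -0.131, 0.0207]
tcp_rot: [[0.072, 0.997, -0.038], [0.859, -0.081, -0.505], [-0.507, 0.004, -0.862]]
force: [-0.6, 2.2, 4.1]
opening: 0.548
grasp_force: 30.0
```

Run:
```python
from h import *
cv2.imwrite("pics/s2.png",cv2.resize(capture("side")[130:400,180:480,::-1],None,fx=2,fy=2))
A=now(); print(A[:3,3], (A[:3,3]-A[:3,2]*.0187))
# lift straight 0.1, then rotate 90 and go over lay spot
L=A.copy(); L[2,3]+=.10; row(A,L)
# cap ends pointing -y; grip point to bottle
R=orient(0,-60); row(L,T(R,tcp([.48,-.05,.13],R)))
```

```text
[ 0.56834203 -0.13099381  0.02070646] [ 0.56905029 -0.12154245  0.03682664]
3 rows: -0.3379 0.0026 -0.5747 -0.0000 -0.0000 0.0000
16 rows: 0.1265 -0.1158 0.0280 0.0003 0.0157 -0.0009
```

View pics/s2.png

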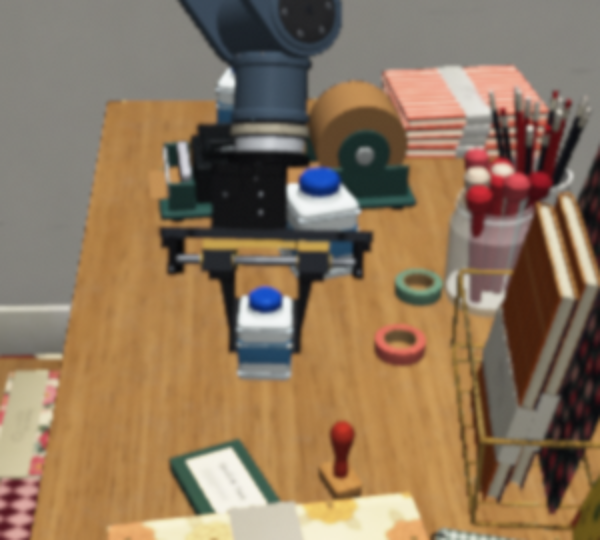

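The side view at (265,335) shows both fingers straddling and holding the bottle, with the opening at 47.7 mm. Next I lift, tilt it 90° and carry it to the free spot.

>>> apply_moves(
  plan="-0.2 0 -0.345 0 0 0; -0.2 0 -0.345 0 0 0; -0.2 0 -0.345 0 0 0; -0.2 0 -0.345 0 0 0; -0.2 0 -0.345 0 0 0",
)

```text
time_s: 4.05
position: [0.5677, -0.1306, 0.1204]
tcp_rot: [[0.072, 0.997, -0.039], [0.859, -0.082, -0.505], [-0.506, 0.003, -0.862]]
force: [-0.2, -0.3, -0.9]
opening: 0.543
grasp_force: 30.0
```

>>> apply_moves(
  plan="0.126 -0.116 0.028 0 0.0157 -0.001; 0.126 -0.116 0.028 0 0.0157 -0.001; 0.126 -0.116 0.028 0 0.0157 -0.001; 0.126 -0.116 0.028 0 0.0157 -0.001; 0.126 -0.116 0.028 0 0.0157 -0.001; 0.126 -0.116 0.028 0 0.0157 -0.001; 0.126 -0.116 0.028 0 0.0157 -0.001; 0.126 -0.116 0.028 0 0.0157 -0.001",
)

```text
time_s: 4.72
position: [0.5244, -0.0817, 0.1007]
tcp_rot: [[0.032, 0.999, 0.007], [0.965, -0.033, 0.259], [0.259, -0.001, -0.966]]
force: [-1.0, -0.5, -1.8]
opening: 0.55
grasp_force: 30.0
```

>>> apply_moves(
  plan="0.126 -0.116 0.028 0 0.0157 -0.001; 0.126 -0.116 0.028 0 0.0157 -0.001; 0.126 -0.116 0.028 0 0.0157 -0.001; 0.126 -0.116 0.028 0 0.0157 -0.001; 0.126 -0.116 0.028 0 0.0157 -0.001; 0.126 -0.116 0.028 0 0.0157 -0.001; 0.126 -0.116 0.028 0 0.0157 -0.001; 0.126 -0.116 0.028 0 0.0157 -0.001; 0 0 0 0 0 0; 0 0 0 0 0 0",
)

```text
time_s: 5.55
position: [0.4785, -0.0352, 0.1176]
tcp_rot: [[-0.024, 1.0, 0.009], [0.502, 0.004, 0.865], [0.865, 0.025, -0.502]]
force: [1.0, 0.7, -0.8]
opening: 0.55
grasp_force: 30.0
```

Run:
```python
from h import *
s=bot.read_state(); print(s['time_s'],s['joint_positions'].round(1),s['opening'],s['grasp_force'])
A=now(); g=A[:3,3]-A[:3,2]*.0187; print(g, A.round(3))
R=orient(0,-60); row(A,T(R,tcp([.48,-.05,.028],R)))
```

```text
5.55 [-43.6  48.5  99.5  39.6  83.5 -68.7] 0.5497200857560963 29.952598717063665
[ 0.47834735 -0.05137466  0.12699843] [[-0.024  1.     0.009  0.479]
 [ 0.502  0.004  0.865 -0.035]
 [ 0.865  0.025 -0.502  0.118]
 [ 0.     0.     0.     1.   ]]
3 rows: -0.5663 -0.0011 0.3388 0.0005 0.0001 0.0013
```

>>> apply_moves(
  plan="-0.17 0 0.099 0 0 0.0004; -0.17 0 0.099 0 0 0.0004; -0.17 0 0.099 0 0 0.0004; -0.17 0 0.099 0 0 0.0004; -0.17 0 0.099 0 0 0.0004; -0.17 0 0.099 0 0 0.0004; -0.17 0 0.099 0 0 0.0004; -0.17 0 0.099 0 0 0.0004; -0.17 0 0.099 0 0 0.0004; 0 0 0 0 0 0",
)

```text
time_s: 6.38
position: [0.4798, -0.0339, 0.0286]
tcp_rot: [[-0.002, 1.0, 0.007], [0.5, -0.005, 0.866], [0.866, 0.005, -0.5]]
force: [-0.1, -0.1, -1.1]
opening: 0.548
grasp_force: 30.0
```

>>> apply_moves(
  plan="-0.07 0 0.04 0 0 0; -0.07 0 0.04 0 0 0; -0.03 0 0.02 0 0 0; 0 0 0 0 0 0; 0 0 0 0 0 0",
)

```text
time_s: 6.8
position: [0.4803, -0.0341, 0.0208]
tcp_rot: [[-0.004, 1.0, 0.008], [0.5, -0.005, 0.866], [0.866, 0.008, -0.5]]
force: [0.4, 0.2, -1.2]
opening: 0.551
grasp_force: 30.0
```

Run:
```python
from h import *
A=now(); g=A[:3,3]-A[:3,2]*.0187; print(g,bot.read_state()['force'])
im=capture("side"); c=[int(v) for v in proj("side",g)]; print(c)
cv2.imwrite("pics/s3.png",cv2.resize(im[c[1]-80:c[1]+60,c[0]-90:c[0]+90,::-1],None,fx=4,fy=4))
```

```text
[ 0.48018727 -0.0502416   0.03019586] [ 0.40866998  0.2253833  -1.21126754]
[264, 277]
```

View pics/s3.png

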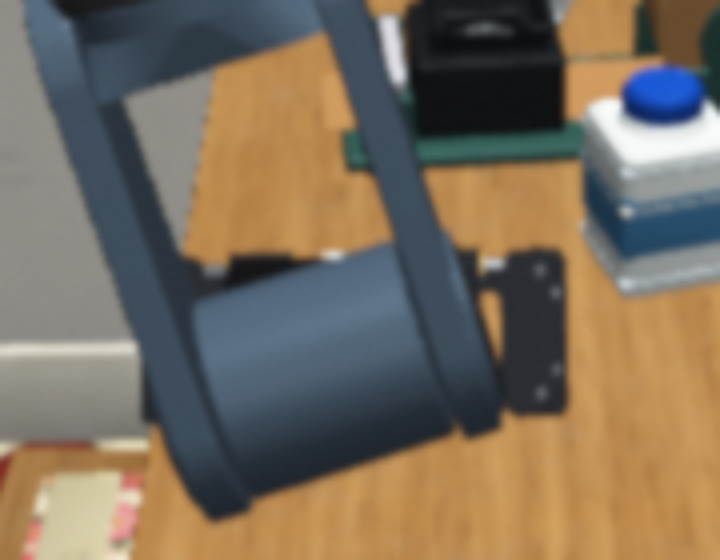

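The arm hides the bottle in this view, so I'll lower the last few millimetres by force.

>>> apply_moves(
  plan="-0.035 0 0.02 0 0 0; -0.035 0 0.02 0 0 0; 0 0 0 0 0 0",
)

```text
time_s: 7.1
position: [0.4806, -0.0341, 0.0179]
tcp_rot: [[-0.004, 1.0, 0.009], [0.498, -0.006, 0.867], [0.867, 0.008, -0.498]]
force: [0.2, -2.4, 5.9]
opening: 0.549
grasp_force: 30.0
```

>>> apply_moves(
  plan="-0.017 0 0.01 0 0 0; -0.017 0 0.01 0 0 0; 0 0 0 0 0 0",
)

```text
time_s: 7.35
position: [0.4807, -0.0342, 0.0179]
tcp_rot: [[-0.005, 1.0, 0.01], [0.496, -0.006, 0.869], [0.869, 0.009, -0.495]]
force: [0.4, -5.3, 13.0]
opening: 0.546
grasp_force: 30.0
```

>>> apply_moves(
  plan="0 0 0 0 0 0; 0 0 0 0 0 0; 0 0 0 0 0 0; 0 0 0 0 0 0; 0 0 0 0 0 0; 0 0 0 0 0 0",
  gripper=1,
)

```text
time_s: 7.85
position: [0.4802, -0.0338, 0.0145]
tcp_rot: [[-0.004, 1.0, 0.008], [0.5, -0.005, 0.866], [0.866, 0.007, -0.5]]
force: [-0.9, 0.4, 0.2]
opening: 0.912
grasp_force: 0.0
```

>>> apply_moves(
  plan="0 0 -0.35 0 0 0; 0 0 -0.35 0 0 0; 0 0 -0.35 0 0 0; 0.1 0 -0.35 0 0 0; 0.1 0 -0.35 0 0 0; 0.1 0 -0.35 0 0 0; 0.1 0 -0.35 0 0 0; 0 0 0 0 0 0",
)

```text
time_s: 8.52
position: [0.4805, -0.133, 0.0945]
tcp_rot: [[-0.006, 1.0, 0.012], [0.504, -0.007, 0.864], [0.864, 0.011, -0.504]]
force: [1.3, 0.2, -0.3]
opening: 0.999
grasp_force: 0.0
```

Run:
```python
from h import *
s=bot.read_state(); print(s['time_s'],s['joint_positions'].round(1))
A=now(); print(A[:3,3])
im=capture("top")[:,:,::-1]; c=[int(v) for v in proj("top",[.48,-.045,.03])]; print(c)
a=cv2.resize(im[c[1]-50:c[1]+50,c[0]-60:c[0]+60],None,fx=5,fy=5,interpolation=cv2.INTER_CUBIC)
cv2.imwrite("pics/t3.png",a)
# next: over the bottle with tool down, up high
M=row(A,T(orient(0,-15),[.48,-.06,.2]))
R=orient(0,30); G=[.48,-.035,.026]
P=row(M,T(R,tcp(G,R,.12))); row(P,T(R,tcp(G,R)))
```

```text
8.5167 [-50.1  52.7  90.6  34.3  89.3 -67.8]
[ 0.48050802 -0.13297525  0.09446691]
[352, 299]
8 rows: 0.3175 0.0002 -0.0861 0.0003 -0.0155 0.0000
8 rows: 0.2114 0.0000 0.2046 0.0000 -0.0156 0.0000
4 rows: 0.0000 0.0000 0.6000 0.0000 -0.0000 0.0000
```

View pics/t3.png

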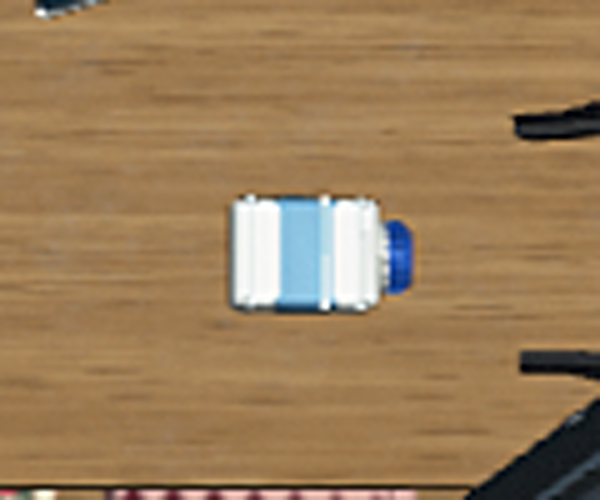

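The bottle lies flat with its cap pointing -y (picture right). The body spans (232..380, 198..310) in the crop, so there is no yaw to correct.

Run:
```python
from h import *
for u in (232,380): print(unproj("top",292+u/5-.4,249+253/5-.4,.044))
```

```text
[ 0.47984585 -0.01335767  0.044     ]
[ 0.47985487 -0.07763843  0.044     ]
```

>>> apply_moves(
  plan="0.317 0 -0.086 0 -0.0155 0; 0.317 0 -0.086 0 -0.0155 0; 0.317 0 -0.086 0 -0.0155 0; 0.317 0 -0.086 0 -0.0155 0; 0.317 0 -0.086 0 -0.0155 0; 0.317 0 -0.086 0 -0.0155 0; 0.317 0 -0.086 0 -0.0155 0; 0.317 0 -0.086 0 -0.0155 0",
)

```text
time_s: 9.23
position: [0.4781, -0.0565, 0.1991]
tcp_rot: [[0.003, 1.0, 0.009], [0.965, -0.005, 0.261], [0.261, 0.007, -0.965]]
force: [0.3, -0.7, -0.1]
opening: 1.001
grasp_force: 0.0
```

>>> apply_moves(
  plan="0.211 0 0.205 0 -0.0156 0; 0.211 0 0.205 0 -0.0156 0; 0.211 0 0.205 0 -0.0156 0; 0.211 0 0.205 0 -0.0156 0; 0.211 0 0.205 0 -0.0156 0; 0.211 0 0.205 0 -0.0156 0; 0.211 0 0.205 0 -0.0156 0; 0.211 0 0.205 0 -0.0156 0; 0 0 0 0 0 0; 0 0 0 0 0 0",
)

```text
time_s: 10.07
position: [0.4777, 0.02, 0.111]
tcp_rot: [[0.0, 1.0, -0.0], [0.87, -0.0, -0.492], [-0.492, 0.0, -0.87]]
force: [-0.1, 0.3, 0.3]
opening: 0.999
grasp_force: 0.0
```

Run:
```python
from h import *
s=bot.read_state(); print(s['time_s'],s['joint_positions'].round(1))
A=now(); print(A.round(3)); R=orient(0,30); G=[.48,-.035,.026]
print(tcp(G,R,.12)); row(A,T(R,tcp(G,R)))
```

```text
10.0667 [  7.   35.3 106.1 -39.6  50.   36.1]
[[ 0.     1.    -0.     0.478]
 [ 0.87  -0.    -0.492  0.02 ]
 [-0.492  0.    -0.87   0.111]
 [ 0.     0.     0.     1.   ]]
[0.48       0.01565    0.11372837]
4 rows: -0.0292 0.0117 0.5988 -0.0000 -0.0003 -0.0000
```

>>> apply_moves(
  plan="-0.015 0.006 0.3 0 0 0; -0.015 0.006 0.3 0 0 0; -0.015 0.006 0.3 0 0 0; -0.015 0.006 0.3 0 0 0; -0.015 0.006 0.3 0 0 0; -0.015 0.006 0.3 0 0 0; -0.015 0.006 0.3 0 0 0; -0.015 0.006 0.3 0 0 0; 0 0 0 0 0 0",
)

```text
time_s: 10.82
position: [0.4816, -0.0486, 0.0112]
tcp_rot: [[0.011, 1.0, -0.0], [0.87, -0.009, -0.492], [-0.492, 0.005, -0.87]]
force: [-0.1, -0.7, -0.6]
opening: 1.001
grasp_force: 0.0
```

Run:
```python
from h import *
A=now(); print(A[:3,3]-A[:3,2]*.0187, A[:3,3],bot.read_state()['force'])
```

```text
[ 0.48161696 -0.03935436  0.02747141] [ 0.48161048 -0.04856027  0.0111944 ] [-0.13628544 -0.72801507 -0.56213922]
```

>>> apply_moves(
  plan="0 0 0 0 0 0; 0 0 0 0 0 0; 0 0 0 0 0 0; 0 0 0 0 0 0; 0 0 0 0 0 0; 0 0 0 0 0 0; 0 0 0 0 0 0; 0 0 0 0 0 0; 0 0 0 0 0 0; 0 0 0 0 0 0",
  gripper=-1,
)

```text
time_s: 11.65
position: [0.4822, -0.046, 0.0121]
tcp_rot: [[0.008, 1.0, 0.003], [0.87, -0.005, -0.494], [-0.493, 0.007, -0.87]]
force: [-1.4, 3.1, 5.1]
opening: 0.551
grasp_force: 30.0
```

Run:
```python
from h import *
s=bot.read_state(); A=now(); g=A[:3,3]-A[:3,2]*.0187; print(s['opening'],s['force'],g)
L=A.copy(); L[2,3]+=.16; row(A,L,6)
# bottle frame: origin mid, z axis -y world, in tool frame
B=np.eye(4); B[:3,:3]=np.c_[[1,0,0],[0,0,1],[0,-1,0]]; B[:3,3]=[.48,-.0455,.024]
X=np.linalg.inv(A)@B; np.save("X.npy",X)
a=np.radians(4.5); c,q=np.cos(a),np.sin(a)
# target: bottle z down, bottle x = dispenser x
def tgt(w,h):
    D=np.eye(4); x=np.array([c,q,0]); z=np.array([0,0,-1.]); D[:3,:3]=np.c_[x,np.cross(z,x),z]; D[:3,3]=[*w,h]
    return D@np.linalg.inv(X)
P=tgt([.541,.2015],.064+.10); print(P.round(3)); row(L,P)
```

```text
0.5514997507397068 [-1.38423618  3.08690118  5.14393416] [ 0.48217259 -0.03674533  0.02838323]
6 rows: -0.2632 0.0036 -0.4639 0.0000 0.0000 0.0000
[[-0.031  0.997 -0.065  0.542]
 [ 0.493  0.072  0.867  0.214]
 [ 0.87  -0.005 -0.494  0.164]
 [ 0.     0.     0.     1.   ]]
16 rows: 0.3466 0.0840 0.0889 0.0004 0.0156 -0.0008
```

>>> apply_moves(
  plan="-0.263 0.004 -0.464 0 0 0; -0.263 0.004 -0.464 0 0 0; -0.263 0.004 -0.464 0 0 0; -0.263 0.004 -0.464 0 0 0; -0.263 0.004 -0.464 0 0 0; -0.263 0.004 -0.464 0 0 0; 0 0 0 0 0 0",
)

```text
time_s: 12.23
position: [0.4856, -0.0461, 0.176]
tcp_rot: [[0.012, 1.0, 0.012], [0.87, -0.004, -0.493], [-0.493, 0.017, -0.87]]
force: [0.3, -0.6, -2.1]
opening: 0.55
grasp_force: 29.9
```

>>> apply_moves(
  plan="0.347 0.084 0.089 0.0004 0.0156 -0.0008; 0.347 0.084 0.089 0.0004 0.0156 -0.0008; 0.347 0.084 0.089 0.0004 0.0156 -0.0008; 0.347 0.084 0.089 0.0004 0.0156 -0.0008; 0.347 0.084 0.089 0.0004 0.0156 -0.0008; 0.347 0.084 0.089 0.0004 0.0156 -0.0008; 0.347 0.084 0.089 0.0004 0.0156 -0.0008; 0.347 0.084 0.089 0.0004 0.0156 -0.0008",
)

```text
time_s: 12.9
position: [0.5147, 0.082, 0.1131]
tcp_rot: [[-0.025, 0.999, -0.026], [0.963, 0.031, 0.269], [0.27, -0.018, -0.963]]
force: [-0.2, -0.3, -1.6]
opening: 0.551
grasp_force: 29.9
```

>>> apply_moves(
  plan="0.347 0.084 0.089 0.0004 0.0156 -0.0008; 0.347 0.084 0.089 0.0004 0.0156 -0.0008; 0.347 0.084 0.089 0.0004 0.0156 -0.0008; 0.347 0.084 0.089 0.0004 0.0156 -0.0008; 0.347 0.084 0.089 0.0004 0.0156 -0.0008; 0.347 0.084 0.089 0.0004 0.0156 -0.0008; 0.347 0.084 0.089 0.0004 0.0156 -0.0008; 0.347 0.084 0.089 0.0004 0.0156 -0.0008; 0 0 0 0 0 0; 0 0 0 0 0 0",
)

```text
time_s: 13.73
position: [0.5422, 0.2132, 0.1607]
tcp_rot: [[-0.026, 0.997, -0.07], [0.497, 0.074, 0.865], [0.868, -0.012, -0.497]]
force: [-0.4, -0.4, -2.0]
opening: 0.549
grasp_force: 29.9
```

```bash
cat >> h.py <<'E'
def tgt(w,h,yaw=4.5):
    X=np.load("X.npy"); a=np.radians(yaw); D=np.eye(4); x=np.array([np.cos(a),np.sin(a),0]); z=np.array([0,0,-1.])
    D[:3,:3]=np.c_[x,np.cross(z,x),z]; D[:3,3]=[*w,h]; return D@np.linalg.inv(X)
E
python3 - <<'E'
from h import *
s=bot.read_state(); print(s['time_s'],s['joint_positions'].round(1),s['opening'])
A=now(); B=A@np.load("X.npy"); print(B.round(3))
a=capture("side")[:,:,::-1]; c=[int(v) for v in proj("side",[.541,.2,.09])]
a=cv2.resize(a[c[1]-60:c[1]+50,c[0]-50:c[0]+60],None,fx=5,fy=5,interpolation=cv2.INTER_CUBIC)
b=capture("top")[:,:,::-1]; c=[int(v) for v in proj("top",[.541,.2,.09])]; print(c)
b=cv2.resize(b[c[1]-55:c[1]+55,c[0]-25:c[0]+25],None,fx=5,fy=5,interpolation=cv2.INTER_CUBIC)
cv2.imwrite("pics/w4.png",np.hstack([a,b]))
row(A,tgt([.541,.2015],.164))
E
```

```text
13.7333 [-16.5  44.4  98.8  55.9  77.8 -54.3] 0.548658124434787
[[ 0.997  0.081 -0.006  0.541]
 [ 0.081 -0.997 -0.005  0.201]
 [-0.007  0.004 -1.     0.161]
 [ 0.     0.     0.     1.   ]]
[236, 268]
1 rows: 0.0522 0.0025 -0.0229 -0.0008 0.0007 -0.0008
```

View pics/w4.png

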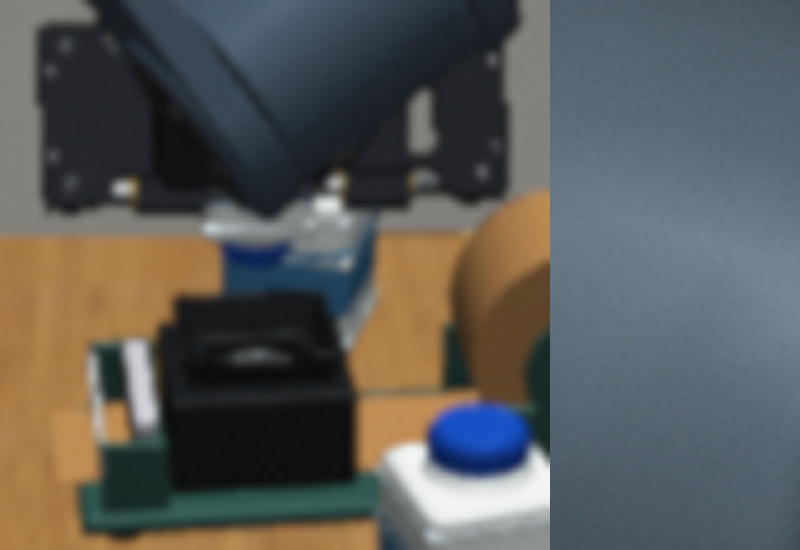

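The side crop shows the held bottle cap-down at (258,250) above the collar. The tank's near top edge runs (162,397)–(352,395). The top camera is blocked by the arm. I'll use the tank edge to confirm where the well is.

Run:
```python
from h import *
c=[int(v) for v in proj("side",[.541,.2,.09])]
px=lambda u,v:(c[0]-50+u/5-.4,c[1]-60+v/5-.4)
crop=lambda P:tuple(round((a-b+.4)*5) for a,b in zip(proj("side",P),(c[0]-50,c[1]-60)))
for u,v in ((162,397),(352,395)): print(unproj("side",*px(u,v),.064))
R2=lambda a:np.array([[np.cos(a),-np.sin(a)],[np.sin(a),np.cos(a)]])
for w in ([.541,.2015],[.539,.199],[.542,.2045]):
    a=np.radians(4.5)
    print(w,"tank",[crop([*(np.array(w)+R2(a)@np.array(d)),.064]) for d in ((-.042,-.042),(.042,-.042))],"base",[crop([*(np.array(w)+R2(a)@np.array(d)),.0]) for d in ((-.083,-.056),)],
    "lip",[crop([*(np.array(w)+R2(a)@np.array(d)),.08]) for d in ((-.034,.034),(.034,.034),(.034,-.034),(-.034,-.034))])
B=now()@np.load("X.npy"); print("cap",crop((B@[0,0,.048,1])[:3]))
```

```text
[0.5005492  0.16081664 0.064     ]
[0.58386665 0.16017343 0.064     ]
[0.541, 0.2015] tank [(166, 402), (357, 392)] base [(79, 550)] lip [(172, 294), (320, 287), (337, 352), (182, 360)]
[0.539, 0.199] tank [(162, 404), (353, 395)] base [(74, 553)] lip [(167, 296), (316, 289), (333, 355), (178, 362)]
[0.542, 0.2045] tank [(169, 398), (359, 389)] base [(82, 546)] lip [(174, 291), (322, 284), (339, 349), (185, 357)]
cap (251, 252)
```

Run:
```python
from h import *
X=np.load("X.npy"); 
# bottle centred between the pads along tool y, square to the pads
X[1,3]=0; z=X[:3,2]; z[1]=0; z/=np.linalg.norm(z); x=np.array([0,1.,0])*np.sign(X[1,0]); X[:3,:3]=np.c_[x,np.cross(z,x),z]
np.save("X.npy",X); A=now(); print((A@X).round(4))
P=row(A,tgt([.541,.2015],.150)); Q=row(P,tgt([.541,.2015],.110),8)
```

```text
[[ 0.9972  0.0742 -0.0095  0.5431]
 [ 0.0741 -0.9972 -0.0045  0.2016]
 [-0.0098  0.0038 -0.9999  0.1626]
 [ 0.      0.      0.      1.    ]]
1 rows: -0.2174 -0.0413 0.1261 -0.0002 0.0006 -0.0017
8 rows: -0.0870 -0.0000 0.0494 -0.0000 0.0000 -0.0000
```

>>> apply_moves(
  plan="-0.1 -0.02 0.06 0 0.0003 -0.0008; -0.1 -0.02 0.06 0 0.0003 -0.0008; 0 0 0 0 0 0; 0 0 0 0 0 0",
)

```text
time_s: 14.17
position: [0.5402, 0.2139, 0.1511]
tcp_rot: [[-0.038, 0.997, -0.069], [0.49, 0.079, 0.868], [0.871, -0.001, -0.491]]
force: [-0.8, -0.1, -2.3]
opening: 0.549
grasp_force: 29.9
```

Run:
```python
from h import *
X=np.load("X.npy");A=now(); print((A@X).round(4)); P=row(A,tgt([.541,.2015],.112),10)
```

```text
[[ 9.969e-01  7.900e-02 -8.000e-04  5.412e-01]
 [ 7.900e-02 -9.969e-01  2.500e-03  2.021e-01]
 [-6.000e-04 -2.500e-03 -1.000e+00  1.515e-01]
 [ 0.000e+00  0.000e+00  0.000e+00  1.000e+00]]
10 rows: -0.0693 -0.0004 0.0379 -0.0000 -0.0000 -0.0000
```

>>> apply_moves(
  plan="-0.069 0 0.039 0 0 0; -0.069 0 0.039 0 0 0; -0.069 0 0.039 0 0 0; -0.069 0 0.039 0 0 0; -0.069 0 0.039 0 0 0; -0.069 0 0.039 0 0 0; -0.069 0 0.039 0 0 0; -0.069 0 0.039 0 0 0; -0.069 0 0.039 0 0 0; 0 0 0 0 0 0",
)

```text
time_s: 15.0
position: [0.5404, 0.2139, 0.1148]
tcp_rot: [[-0.038, 0.997, -0.069], [0.49, 0.079, 0.868], [0.871, -0.001, -0.491]]
force: [-0.3, 0.9, -1.0]
opening: 0.549
grasp_force: 29.9
```

>>> apply_moves(
  plan="-0.035 0 0.02 0 0 0; -0.035 0 0.02 0 0 0; -0.035 0 0.02 0 0 0; 0 0 0 0 0 0",
)

```text
time_s: 15.33
position: [0.5406, 0.2139, 0.1093]
tcp_rot: [[-0.039, 0.997, -0.069], [0.49, 0.079, 0.868], [0.871, 0.0, -0.491]]
force: [-0.2, 0.4, -0.7]
opening: 0.549
grasp_force: 29.9
```

Run:
```python
from h import *
X=np.load("X.npy");A=now(); print((A@X).round(4),bot.read_state()['moment']); P=row(A,tgt([.541,.2015],.096),10)
```

```text
[[ 9.969e-01  7.890e-02 -2.000e-04  5.415e-01]
 [ 7.890e-02 -9.969e-01  2.700e-03  2.021e-01]
 [ 1.000e-04 -2.700e-03 -1.000e+00  1.098e-01]
 [ 0.000e+00  0.000e+00  0.000e+00  1.000e+00]] [-0.68731631 -0.17882495 -0.02554914]
10 rows: -0.0245 -0.0011 0.0126 -0.0000 -0.0000 0.0000
```

>>> apply_moves(
  plan="-0.017 0 0.01 0 0 0; -0.017 0 0.01 0 0 0; -0.017 0 0.01 0 0 0; -0.017 0 0.01 0 0 0; -0.017 0 0.01 0 0 0; 0 0 0 0 0 0",
)

```text
time_s: 15.83
position: [0.5407, 0.214, 0.1057]
tcp_rot: [[-0.039, 0.997, -0.069], [0.488, 0.079, 0.869], [0.872, 0.001, -0.489]]
force: [-1.2, -2.2, 5.0]
opening: 0.555
grasp_force: 29.9
```

>>> apply_moves(
  plan="-0.017 0 0.01 0 0 0; -0.017 0 0.01 0 0 0; -0.017 0 0.01 0 0 0; -0.017 0 0.01 0 0 0; -0.017 0 0.01 0 0 0; 0 0 0 0 0 0",
)

```text
time_s: 16.33
position: [0.5407, 0.2141, 0.1011]
tcp_rot: [[-0.039, 0.997, -0.068], [0.488, 0.079, 0.87], [0.872, 0.001, -0.489]]
force: [-0.8, -3.9, 5.1]
opening: 0.548
grasp_force: 29.9
```

>>> apply_moves(
  plan="-0.017 0 0.01 0 0 0; -0.017 0 0.01 0 0 0; -0.017 0 0.01 0 0 0; -0.017 0 0.01 0 0 0; -0.017 0 0.01 0 0 0; 0 0 0 0 0 0",
)

```text
time_s: 16.83
position: [0.5407, 0.2141, 0.0961]
tcp_rot: [[-0.039, 0.997, -0.068], [0.488, 0.079, 0.869], [0.872, 0.001, -0.489]]
force: [-0.3, -3.4, 6.7]
opening: 0.552
grasp_force: 29.9
```

>>> apply_moves(
  plan="-0.017 0 0.01 0 0 0; -0.017 0 0.01 0 0 0; -0.017 0 0.01 0 0 0; 0 0 0 0 0 0",
)

```text
time_s: 17.17
position: [0.5406, 0.2144, 0.0958]
tcp_rot: [[-0.04, 0.997, -0.069], [0.483, 0.08, 0.872], [0.875, 0.002, -0.485]]
force: [-2.9, -7.5, 15.8]
opening: 0.55
grasp_force: 30.0
```

>>> apply_moves(
  plan="0 0 0 0 0 0; 0 0 0 0 0 0; 0 0 0 0 0 0; 0 0 0 0 0 0; 0 0 0 0 0 0; 0 0 0 0 0 0; 0 0 0 0 0 0",
  gripper=1,
)

```text
time_s: 17.75
position: [0.5405, 0.2144, 0.0916]
tcp_rot: [[-0.039, 0.997, -0.069], [0.49, 0.079, 0.868], [0.871, -0.0, -0.491]]
force: [0.6, -0.1, 0.5]
opening: 0.958
grasp_force: 0.0
```

>>> apply_moves(
  plan="0 0 -0.3 0 0 0; 0 0 -0.3 0 0 0; 0 0 -0.35 0 0 0; 0 0 -0.4 0 0 0; 0.1 0 -0.4 0 0 0; 0.2 0 -0.4 0 0 0; 0.2 0 -0.4 0 0 0; 0.2 0 -0.4 0 0 0; 0.2 0 -0.4 0 0 0; 0 0 0 0 0 0",
)

```text
time_s: 18.58
position: [0.5529, 0.0865, 0.2169]
tcp_rot: [[-0.044, 0.997, -0.061], [0.493, 0.075, 0.867], [0.869, 0.008, -0.495]]
force: [0.2, -0.1, 0.5]
opening: 0.999
grasp_force: 0.0
```

Run:
```python
from h import *
s=bot.read_state(); print(s['time_s'],s['position'],s['force'])
c=[int(v) for v in proj("side",[.541,.2,.09])]; o=(c[0]-50,c[1]-60)
a=cv2.resize(capture("side")[o[1]:o[1]+110,o[0]:o[0]+80,::-1],None,fx=5,fy=5,interpolation=cv2.INTER_CUBIC)
c=[int(v) for v in proj("top",[.541,.2,.09])]; p=(c[0]-35,c[1]-55)
b=cv2.resize(capture("top")[p[1]:p[1]+110,p[0]:p[0]+80,::-1],None,fx=5,fy=5,interpolation=cv2.INTER_CUBIC)
cv2.imwrite("pics/w5.png",np.hstack([a,b]))
al=np.radians(4.5);R2=np.array([[np.cos(al),-np.sin(al)],[np.sin(al),np.cos(al)]])
for n,oo,dx in (("side",o,0),("top",p,400)):
    for z in (.128,.138): print(n,z,[tuple(round((q-r+.4)*5)+k for q,r,k in zip(proj(n,[*(np.array([.541,.2015])+R2@np.array(d)),z]),oo,(dx,0))) for d in ((-.024,.024),(.024,.024),(.024,-.024),(-.024,-.024))])
```

```text
18.5833 [0.55288187 0.08653692 0.21693746] [ 0.17896082 -0.09235591  0.52527059]
side 0.128 [(193, 205), (300, 200), (312, 244), (201, 249)]
side 0.138 [(192, 184), (300, 179), (312, 223), (201, 228)]
top 0.128 [(502, 329), (498, 211), (617, 202), (622, 320)]
top 0.138 [(497, 326), (493, 207), (613, 198), (618, 316)]
```

View pics/w5.png

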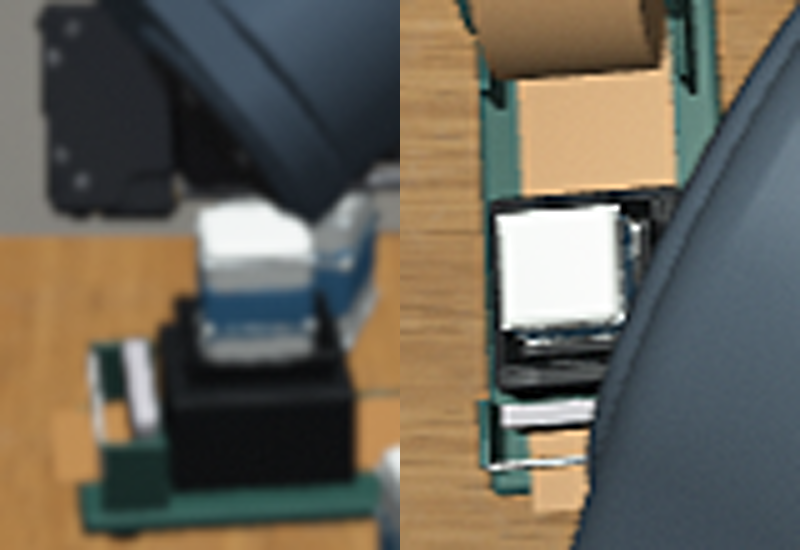

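The bottle stands upright in the collar with its base face at the predicted home height. The top view has corners at (498,217), (618,206) and (627,318), against predictions of (498,211), (617,202) and (622,320). I'll do one straight push from above with shut fingers, which also measures the height.

Run:
```python
from h import *
A=now(); M=row(A,T(orient(4.5,0),[.541,.2015,.20])); row(M,T(orient(4.5,0),[.541,.2015,.135]))
```

```text
11 rows: 0.1658 -0.0020 0.1397 0.0000 -0.0153 -0.0000
2 rows: 0.0000 0.0000 0.6500 0.0000 0.0000 0.0000
```

>>> apply_moves(
  plan="0.166 -0.002 0.14 0 -0.0153 0; 0.166 -0.002 0.14 0 -0.0153 0; 0.166 -0.002 0.14 0 -0.0153 0; 0.166 -0.002 0.14 0 -0.0153 0; 0.166 -0.002 0.14 0 -0.0153 0; 0.166 -0.002 0.14 0 -0.0153 0; 0.166 -0.002 0.14 0 -0.0153 0; 0.166 -0.002 0.14 0 -0.0153 0; 0.166 -0.002 0.14 0 -0.0153 0; 0.166 -0.002 0.14 0 -0.0153 0",
  gripper=-1,
)

```text
time_s: 19.52
position: [0.5404, 0.1951, 0.2052]
tcp_rot: [[-0.079, 0.997, -0.007], [0.993, 0.079, 0.091], [0.091, 0.001, -0.996]]
force: [0.1, -0.9, 0.7]
opening: 0.326
grasp_force: 0.0
```

>>> apply_moves(
  plan="0.166 -0.002 0.14 0 -0.0153 0; 0 0 0 0 0 0; 0 0 0 0 0 0; 0 0 0 0 0 0",
)

```text
time_s: 19.85
position: [0.5395, 0.2033, 0.1984]
tcp_rot: [[-0.08, 0.997, -0.002], [0.997, 0.08, 0.0], [0.0, -0.002, -1.0]]
force: [-0.9, 0.3, 0.5]
opening: 0.04
grasp_force: 0.0
```

Run:
```python
from h import *
s=bot.read_state(); print(s['opening']); A=now(); print(A.round(3)); row(A,T(orient(4.5,0),[.541,.2015,.135]),6)
```

```text
0.04019240636640476
[[-0.08   0.997 -0.002  0.54 ]
 [ 0.997  0.08   0.     0.203]
 [ 0.    -0.002 -1.     0.198]
 [ 0.     0.     0.     1.   ]]
6 rows: -0.0065 0.0046 0.2112 -0.0001 -0.0000 0.0000
```

>>> apply_moves(
  plan="-0.006 0.004 0.211 0 0 0; -0.006 0.004 0.211 0 0 0; -0.006 0.004 0.211 0 0 0; -0.006 0.004 0.211 0 0 0; -0.006 0.004 0.211 0 0 0; -0.006 0.004 0.211 0 0 0; 0 0 0 0 0 0",
)

```text
time_s: 20.43
position: [0.54, 0.2012, 0.1331]
tcp_rot: [[-0.078, 0.997, -0.005], [0.997, 0.078, -0.001], [-0.001, -0.005, -1.0]]
force: [-0.5, -0.2, -0.3]
opening: 0.009
grasp_force: 0.0
```

>>> apply_moves(
  plan="0 0 0.03 0 0 0; 0 0 0.03 0 0 0; 0 0 0.03 0 0 0; 0 0 0.03 0 0 0; 0 0 0 0 0 0",
)

```text
time_s: 20.85
position: [0.5418, 0.202, 0.1301]
tcp_rot: [[-0.079, 0.997, 0.001], [0.997, 0.079, 0.0], [-0.0, 0.001, -1.0]]
force: [-0.4, -0.5, -0.6]
opening: 0.005
grasp_force: 0.0
```

>>> apply_moves(
  plan="0 0 0.02 0 0 0; 0 0 0.02 0 0 0; 0 0 0.02 0 0 0; 0 0 0 0 0 0",
)

```text
time_s: 21.18
position: [0.542, 0.202, 0.1284]
tcp_rot: [[-0.079, 0.997, 0.001], [0.997, 0.079, 0.0], [-0.0, 0.001, -1.0]]
force: [-1.6, -0.8, 7.7]
opening: 0.006
grasp_force: 3.9
```

>>> apply_moves(
  plan="0 0 0.02 0 0 0; 0 0 0.02 0 0 0; 0 0 0.02 0 0 0; 0 0 0 0 0 0",
)

```text
time_s: 21.52
position: [0.5421, 0.202, 0.1283]
tcp_rot: [[-0.079, 0.997, 0.003], [0.997, 0.079, 0.0], [-0.0, 0.003, -1.0]]
force: [-6.6, -2.0, 23.9]
opening: 0.005
grasp_force: 12.1
```

Contact came at z = 0.128 m and did not give under 24 N, so the bottle is fully home. Next I retreat straight up and hand in.

>>> apply_moves(
  plan="0 0 -0.1 0 0 0; 0 0 -0.2 0 0 0; 0 0 -0.4 0 0 0; 0 0 -0.4 0 0 0; 0 0 -0.4 0 0 0; 0 0 -0.3 0 0 0; 0 0 0 0 0 0; 0 0 0 0 0 0; 0 0 0 0 0 0",
)

```text
time_s: 22.27
position: [0.5409, 0.2017, 0.213]
tcp_rot: [[-0.079, 0.997, -0.001], [0.997, 0.079, -0.0], [-0.0, -0.001, -1.0]]
force: [0.3, 0.5, -0.3]
opening: 0.006
grasp_force: 0.0
```

Run:
```python
from h import *
s=bot.read_state(); print(s['time_s'],s['position'],s['force'])
print(bot.hand_in())
```

```text
22.2667 [0.54092678 0.20168542 0.21304709] [ 0.28328792  0.49985903 -0.27519016]
the job is handed in; nothing more can be done
None
```

The bottle is cap down in the well and pushed fully home: its base is 128 mm above the table and did not move under a 24 N push. The gripper let go and is clear, the tape rolls, stamp and ink pad were not touched, and the job was handed in at 22.3 s.

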